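# Hang the yoghurt pail on the check scale

## Task

Swing the pail's flat-lying bail upright while the pail stays standing where it is on the bench, then lift the pail by the bail's red grip and hang the bail over both prongs of the check scale's hook. Set it down gently: let the sprung hook take over the weight slowly, neither jolting it nor pressing it down hard, and let go only when it carries the whole pail, neither more nor less. Leave the pail hanging upright and still, never tip it over, and leave the three drink cups alone.

Things in the scene. Friction and masses are not known exactly. Their poses are not given: they have to be found in the camera images.
- pail: White closed plastic pail, blue lid, red and orange patches: 91 mm tall, 86 mm wide at the foot, 98 mm at the top, lid 104 mm. Loose, 0.25 to 0.9 kg (unknown). Origin: centre of its underside, z up. The bail's hinge line lies along the pail's y axis, 75 mm above the origin, through two ears reaching y = +-64 mm. Starts standing on the bench.
- bail (a joint): Angle of the pail's dark steel wire bail about its hinge, rad: 0 = lying flat, sticking out level in the pail's +x direction; pi/2 = upright; up to 3.1 = flat on the -x side. It starts flat. It turns easily (friction about 0.012 N m) and falls flat again if let go; the pail swings a little on it when lifted.
- bail_grip (a point): Centre of the bail's red grip roller (12 mm diameter, 40 mm long, turns freely on the wire) on the middle of its crossbar, 95 mm from the hinge line. y axis along the crossbar, x axis away from the hinge line. Wire 6 mm thick; crossbar straight to y = +-52 mm, then bent to legs at +-61 mm that run to the ears. With the bail flat, 37 mm are free between roller and lid.
- scale: Check scale, fixed: blue pillar 35 x 50 mm, 299 mm tall, on a dark steel foot, carrying a sprung twin hook. Origin: on the bench straight below the hook's seat; z up. The hook points and opens towards -x; the pillar stands at x = 107 to 143 mm, the foot (12 mm thick, 130 mm wide) at x = 40 to 190 mm.
- hook_seat (a point): Where the crossbar's centre lies once hung, midway between the prongs: 267 mm above the bench unloaded, sinking with the hook; axes as the scale's. The prongs are two 8 mm yellow rods at y = +-38 mm (68 mm free between them for grip roller and fingers), each a shallow trough that rises 7 mm behind and runs back to a 100 mm wide crosspiece with its front at x = 90 mm.
- hook_tip (a point): Point midway between the tops of the prongs' upturned front tips: x = -22 mm and z = +19 mm from the seat point, moving with the hook. To pass over the tips the crossbar's centre must be at least 4 mm above this point.
- weigh_hook (a joint): How far the hook has sunk, m: 0 = unloaded at its top stop, 0.07 = bottom stop. A spring (150 N/m, 0.5 N preload, lightly damped) carries it; the pail sinks it by about 16 to 58 mm, depending on its unknown weight. Let go too early or too late, it jumps: faster than 0.06 m/s is a jolt, more than 13 N on the hook is too hard.
- cup_black: Bystander: lidded brown, black-lidded drink cup, 82 mm tall, 70 mm wide at the lid, loose. Origin: centre of its underside.
- cup_red: Bystander: lidded red, white-lidded drink cup, 82 mm tall, 70 mm wide at the lid, loose. Origin: centre of its underside.
- cup_green: Bystander: lidded white, green-lidded drink cup, 82 mm tall, 70 mm wide at the lid, loose. Origin: centre of its underside.
There are look-alikes about, which are no part of the job. Leave any brown, pink or yellow look-alike of the pail alone.

How it is judged:
On the way:
1. the bail has been swung up to within about 15 degrees of upright while the pail stands where it was on the bench (value of joint bail between 1.3 and 1.84 rad and height (world z) of pail below 0.006 m and angle between pail's own z axis and vertical below 0.1 rad and distance of pail from where it was at the start of the episode below 0.03 m), for 0.2 s.
At the end, for the whole second after the job is handed in: The pail hangs still and let go, 20 mm or more off the bench, upright within 11 degrees, its weight on the sprung hook (sunk 5 to 68 mm); the crossbar lies in both prongs' troughs: grip centre within 12 mm along x, 18 mm along y, 5 mm in z of the seat point, parallel within 7 degrees (x of bail_grip in the frame of hook_seat between -0.012 and 0.012 m and y of bail_grip in the frame of hook_seat between -0.018 and 0.018 m and z of bail_grip in the frame of hook_seat between -0.005 and 0.006 m and angle between the y axis of bail_grip and the y axis of hook_seat, either way round below 0.12 rad and value of joint weigh_hook between 0.005 and 0.068 m and height (world z) of pail above 0.02 m and angle between pail's own z axis and vertical below 0.2 rad and linear speed of pail below 0.04 m/s and angular speed of pail below 0.6 rad/s and contact force between the fingers and pail below 0.1 N); the robot touches nothing.
It fails at once if the scale's hook is jolted (moves faster than 0.06 m/s) (velocity of joint weigh_hook above 0.06 m/s or velocity of joint weigh_hook below -0.06 m/s).
It fails at once if the scale is pressed hard (more than 13 N from the pail and bail, or more than 5 N from the gripper or arm itself) (contact force between scale and pail above 13 N or contact force between scale and the arm above 5 N or contact force between scale and the fingers above 5 N).
It fails at once if the pail is tipped over by more than 35 degrees (angle between pail's own z axis and vertical above 0.61 rad).
It fails at once if a drink cup is moved by more than 15 mm (distance of any of cup_black, cup_red, cup_green from where it was at the start of the episode above 0.015 m).
It also fails if it takes over 64 s, if anything falls off the work surface, if the arm or the gripper's body presses on something with over 40 N, if the wrist force passes 120 N, or if a joint passes its speed limit or range.

## Robot

A 6-joint arm with a two-finger parallel gripper is mounted at the origin on the work surface. World frame = base frame: x ahead of the robot, y to its left, z up, the work surface at z = 0. Lengths are in m, angles in rad, forces in N, time in s.
With the tool pointing down it reaches from about 0.35 to 0.975 m from the base axis. Payload 4.9 kg.
Tool frame: the origin (TCP) lies on the centre line of the jaws, within the pads' length; the fingertips stand manip.tip_reach ahead of it and the grasp point (between the pads) is the TCP (manip.tip_reach is the distance from the TCP to the fingertips, in m); z points along the fingers, y is the line along which they close (so a half turn about z gives the same grasp; the last joint's range is limited). The gripper opens to 85 mm and grips with 20 to 120 N. Pads are 22 mm wide; open, the fingers measure 114 mm over their backs; the gripper's body (76 mm by 85 mm) begins 54 mm behind the grasp point. The pads swing forward as they close: fully open they stand 13 mm farther back than shut.
Start: joints at [-1.368, 0.053, 1.613, -0, 1.476, -0.119], TCP at [0.198, -0.593, 0.25] pointing down, gripper open.
Joint ranges: [-3.01, 3.01], [-1.01, 2.22], [0.06, 2.58], [-1.02, 4.17], [0.09, 2.62], [-3.14, 3.14]. Speed limits (rad/s): [2.57, 2.57, 3.14, 3.14, 3.14, 3.14].

## Interface

Orientations are given as a unit quaternion [w, x, y, z].
In Python, from plant import manip gives the robot as it stands. The module is installed in compiled form; this text tells all that it offers.
- The arm moves only by the tool move_arm, never from a script. Its argument "rows" is a list of rows, each a list of 7 numbers: the shift along the tool's x, y, z in cm, then the turn, a rotation vector about the tool's x, y, z in degrees, then the opening, from -1 (shut) to 1 (fully open). In form: [[tx, ty, tz, ax, ay, az, jaw], ...]. A call has 1 to 20 rows; each row shifts and turns the commanded pose from where the row before left it, along the tool's axes as they then stand; what a row does not reach is not made up. A row lasts 1/12 s, in which the tool goes at most 41.7 mm and 7.16 degrees, less where a joint would pass 70% of its speed; a pose out of reach is approached as far as the arm can. A call is refused whole if a number of a shift passes 4.17 or a number of a turn 7.16, either way. A call with a gripper value outside its range is refused whole. The fingers move at their own pace and stop on an object; the grip force is fixed at half the most. Time passes only in rows, so rows that do not move let the fingers close. It gives the time, the measured TCP pose, the force, the opening and the grip force at its end, in the units of the state.
- manip.state(): the state, without advancing time (a new reading comes with each control period).
- manip.grab_frame(name): name is "side" or "top"; returns a dict with "img" (420x560x3 uint8, blue, green, red), "mtx" (3x3 intrinsics, pixels), "R" (3x3) and "t" (3): a world point X has camera coordinates R X + t. Camera axes: x right, y down, z forward; pixel columns grow to the right and rows downward; lengths in m; the calibration is good to about 2 mm. A picture is of the moment at which its call begins. There is no depth.
- manip.job_done(): hands the job in; it is judged then, once.
The state is a dict: "time": time; "joint_pos": joint angles; "joint_vel": joint speeds; "joint_efforts": joint torques, N m; "tool_pos": TCP position; "tool_rot": TCP orientation; "contact_force": force on the tool from outside, world axes, zero at the start; "ft_torque": the same for the moment, N m; "gripper_width": opening from 0.0 (shut) to 1.0 (fully open); "grasp_force": force on a finger pad.
Only numpy, scipy, OpenCV 4.12 (cv2) and the standard library are available. Lean on these libraries where they do the work, as an engineer would, in place of code of your own. Each camera call takes 0.05 s, during which the arm holds its last target. There are 200 camera calls.

## Working session

There is one attempt and no reset: what is moved stays moved. The work goes in short steps, Python scripts to look and compute and a tool call to move; the robot and the scene stay as the last step left them, time stands still between calls to the robot, and variables do not carry over. Pictures are saved under pics/ and viewed, at most 11 in all, crops included, and the job is handed in when it is done.

Besides the shell and the picture viewer there is one more tool, called after "Emit:" in YAML: its name, and indented under it one key for each argument. move_arm: Moves the arm, as the interface text tells. Its arguments: {"type":"object","properties":{"rows":{"type":"array","items":{"type":"array","items":{"type":"number"}}}},"required":["rows"]}

```bash
mkdir -p pics; cat > h.py <<'E'
from plant import manip
import numpy as np, cv2
def ray(f,u,v):
    d=np.linalg.inv(f["mtx"])@[u,v,1.]; R=np.array(f["R"]);t=np.array(f["t"])
    return -R.T@t, R.T@d
def onz(f,u,v,z):
    c,d=ray(f,u,v); return c+d*(z-c[2])/d[2]
def tri(f1,p1,f2,p2):
    c1,d1=ray(f1,*p1);c2,d2=ray(f2,*p2)
    s=np.linalg.lstsq(np.c_[d1,-d2],c2-c1,rcond=None)[0]
    a,b=c1+d1*s[0],c2+d2*s[1]; return (a+b)/2,np.linalg.norm(a-b)
def proj(f,X):
    x=np.array(f["mtx"])@(np.array(f["R"])@X+f["t"]); return x[:2]/x[2]
E
python3 - <<'E'
from h import *
for n in("top","side"):
    f=manip.grab_frame(n); cv2.imwrite(f"pics/{n}0.png",f["img"]); np.save(f"{n}0.npy",f,allow_pickle=True)
    print(n,-np.array(f["R"]).T@f["t"],np.array(f["R"]).round(2).tolist())
s=manip.state();print(s,manip.tip_reach)
E
```

```text
top [0.336109   0.09839913 1.33956457] [[-0.01, -1.0, -0.01], [-0.99, 0.02, -0.14], [0.14, 0.01, -0.99]]
side [-0.13611476  0.88358882  0.83574961] [[-0.76, -0.65, 0.01], [-0.36, 0.41, -0.84], [0.54, -0.64, -0.55]]
{'time': 0.1, 'joint_pos': array([-1.36802554e+00,  5.32940205e-02,  1.61416220e+00, -3.78404601e-05,
        1.47597537e+00, -1.19003406e-01]), 'joint_vel': array([-0.00081574, -0.00055971, -0.0029076 ,  0.00195201, -0.00085471,
       -0.0004441 ]), 'joint_efforts': array([ 9.93625099e-05, -3.94899559e+01, -3.71364927e+01, -1.95127991e-04,
        3.84193962e-03, -7.02407679e-07]), 'tool_pos': array([ 0.1975388 , -0.59240771,  0.24918065]), 'tool_rot': array([-9.17873972e-04,  9.87084857e-01,  1.60195625e-01, -5.73165575e-05]), 'contact_force': array([-1.10913678, -0.2078445 ,  1.12078732]), 'ft_torque': array([ 0.00591965,  0.03214791, -0.07254818]), 'grasp_force': 0.0, 'gripper_width': 0.997218703082383} 0.019
```

View pics/top0.png

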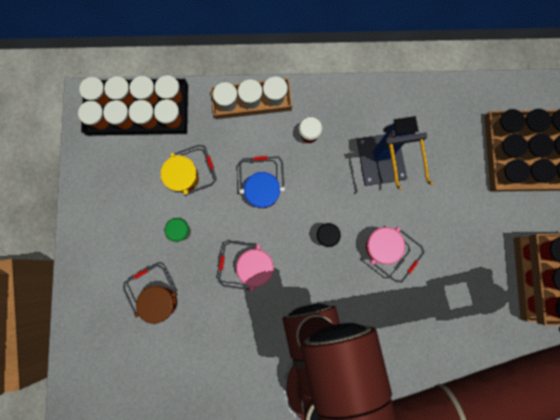

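View pics/side0.png

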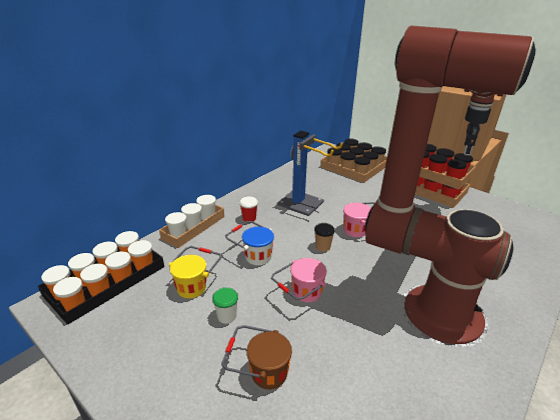

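Candidates in the top view are the blue lid (262,190), yellow (180,173), brown (156,304), pink (255,268) and pink (386,245). Only (262,190), with its blue lid and white body, fits the description. I'll measure it and confirm in an enlarged crop.

```bash
python3 - <<'E'
from h import *
F={n:np.load(f"{n}0.npy",allow_pickle=True).item() for n in("top","side")}
def mask(n,lo,hi,box):
    h=cv2.cvtColor(F[n]["img"],cv2.COLOR_BGR2HSV); m=cv2.inRange(h,lo,hi); k=np.zeros_like(m); x0,y0,x1,y1=box; k[y0:y1,x0:x1]=m[y0:y1,x0:x1]; return k
def blobs(m,a=8):
    n,l,s,c=cv2.connectedComponentsWithStats(m); return [(c[i].round(1).tolist(),int(s[i,4]),s[i,:4].tolist()) for i in range(1,n) if s[i,4]>=a]
t=F["top"];s=F["side"]
for n,b in(("top",(225,145,300,215)),("side",(215,215,285,270))):
    print(n,"blue",blobs(mask(n,(100,120,60),(130,255,255),b)),"red",blobs(mask(n,(0,150,80),(6,255,255),b))+blobs(mask(n,(172,150,80),(180,255,255),b)))
for n,b in(("top",(370,120,450,200)),("side",(285,120,350,170))):
    m=mask(n,(15,120,60),(32,255,255),b); print(n,"yel",blobs(m))
    for c in cv2.findContours(m,0,2)[0]:
        if cv2.contourArea(c)>10: print(cv2.minAreaRect(c))
def crop(n,x,y,w,h,k): return cv2.resize(F[n]["img"][y:y+h,x:x+w],None,fx=k,fy=k,interpolation=cv2.INTER_CUBIC)
a=crop("top",225,110,220,100,3); b=crop("side",215,120,140,150,2)
o=np.zeros((600,660,3),np.uint8);o[:300,:660]=a;o[300:,:280]=b;cv2.imwrite("pics/c1.png",o)
E
```

```text
top blue [([261.5, 189.4], 1035, [243, 172, 37, 36])] red [([260.2, 158.0], 44, [254, 156, 14, 5])]
side blue [([257.5, 236.4], 523, [242, 226, 32, 21])] red [([248.7, 217.4], 76, [242, 215, 14, 6]), ([236.9, 227.6], 27, [233, 225, 9, 7]), ([245.5, 252.9], 11, [244, 251, 4, 6]), ([261.5, 255.4], 29, [260, 252, 4, 8])]
top yel [([424.8, 160.8], 154, [420, 139, 13, 46]), ([394.0, 164.4], 188, [389, 143, 13, 46])]
((394.2861633300781, 165.725830078125), (46.252838134765625, 5.418646335601807), 79.4608154296875)
((424.9653015136719, 161.61192321777344), (46.299072265625, 5.417492389678955), 78.17850494384766)
side yel [([329.5, 143.8], 73, [313, 138, 30, 11]), ([320.1, 150.7], 90, [303, 145, 31, 12]), ([336.7, 161.7], 50, [332, 156, 11, 14]), ([324.3, 162.2], 18, [321, 158, 8, 9]), ([344.6, 166.3], 27, [340, 160, 10, 10])]
((335.8000183105469, 162.40000915527344), (9.838699340820312, 12.521980285644531), 26.56505012512207)
((317.7398681640625, 150.6907501220703), (30.56349754333496, 7.678888320922852), 8.746161460876465)
((327.21881103515625, 143.57479858398438), (29.60314178466797, 6.328462600708008), 10.124671936035156)
```

View pics/c1.png

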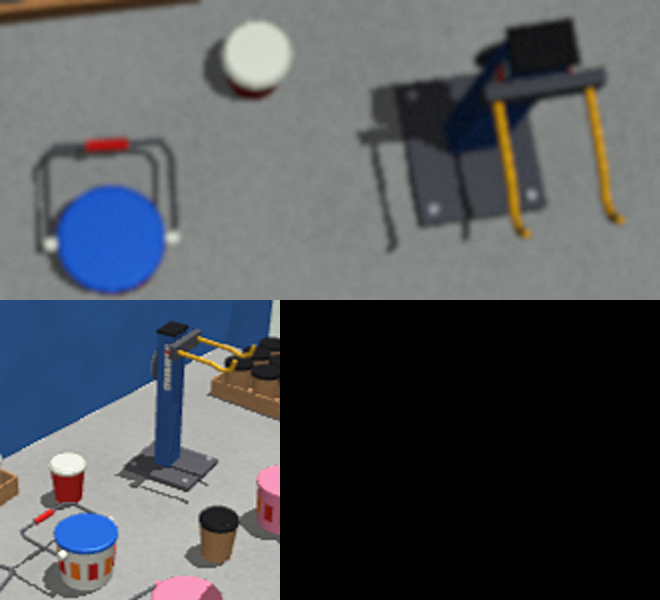

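The crop shows the white, patched pail with its blue lid at (262,190), ears at about (242,191) and (283,189), and the bail sticking out towards +x. The hook prongs' tips are at (400,188) and (431,183) in the top view, and (332,151) and (341,144) in the side view.

```bash
python3 - <<'E'
from h import *
t,s=[np.load(f"{n}0.npy",allow_pickle=True).item() for n in("top","side")]
lid=onz(t,261.5,189.4,.091); print("lid",lid,"side",onz(s,257.5,236.4,.091))
# red grip excludes wire
g=onz(t,260.2,158,.075);print("grip",g,"tri",tri(t,(260.2,158),s,(236.9,227.6)),np.linalg.norm((g-lid)[:2]))
e1=onz(t,241.7,191,.075);e2=onz(t,282.7,189.3,.075);print("ears",e1,e2,np.linalg.norm(e1-e2),(e1+e2)/2)
d=(g-lid)[:2];print("yaw pail",np.degrees(np.arctan2(d[1],d[0])),"ears yaw",np.degrees(np.arctan2(*( (e1-e2)[:2]*[-1,1]))))
for p,q in(((400,187),(332,151)),((430.5,182.5),(341,144))): print("tip",onz(t,*p,.284),onz(s,*q,.284),tri(t,p,s,q))
for img,n,x0,y0,x1,y1 in((t,"top",370,120,450,200),(s,"side",285,120,350,157)):
    h=cv2.cvtColor(img["img"],cv2.COLOR_BGR2HSV);m=cv2.inRange(h,(15,120,60),(32,255,255));k=0*m;k[y0:y1,x0:x1]=m[y0:y1,x0:x1]
    c,l=cv2.connectedComponents(k)
    for i in range(1,c):
        ys,xs=np.nonzero(l==i)
        if len(xs)<30: continue
        if n=="top": print([(round(xs[ys==r].mean(),1),int(r)) for r in range(ys.min(),ys.max()+1,3)])
        else: print([(int(r),round(ys[xs==r].mean(),1)) for r in range(xs.min(),xs.max()+1,2)])
# cups
for nm,b,lo,hi in(("black",(315,220,343,248),(0,0,0),(180,255,60)),("red",(295,112,325,142),(0,0,150),(180,60,255)),("green",(160,215,192,245),(45,80,30),(85,255,255))):
    m=cv2.inRange(cv2.cvtColor(t["img"],cv2.COLOR_BGR2HSV),lo,hi)[b[1]:b[3],b[0]:b[2]];M=cv2.moments(m,True);print(nm,onz(t,b[0]+M["m10"]/M["m00"],b[1]+M["m01"]/M["m00"],.082))
for p in((255,268),(386,245),(180,173)):print("lookalike",onz(t,*p,.091))
# pillar cap and foot corners (crop /3 + 225,110)
for p in((396,80),(540,206),(420,226)): print("foot",onz(t,225+p[0]/3,110+p[1]/3,.012))
for p in((508,33),(572,22),(580,64),(512,72)): print("cap",onz(t,225+p[0]/3,110+p[1]/3,.299))
E
```

```text
lid [0.56110868 0.16714895 0.091     ] side [0.55600662 0.17080106 0.091     ]
grip [0.65681779 0.17108766 0.075     ] tri (array([0.65444503, 0.16987389, 0.07924727]), np.float64(0.0031498818319470076)) 0.09579012330701601
ears [0.56024155 0.22513949 0.075     ] [0.56328986 0.10695872 0.075     ] 0.11822007566281119 [0.5617657  0.16604911 0.075     ]
yaw pail 2.3565592673871545 ears yaw 1.4775422556137316
tip [ 0.52676053 -0.17566758  0.284     ] [ 0.5187479  -0.17083846  0.284     ] (array([ 0.52566971, -0.17788205,  0.27976649]), np.float64(0.004328833058066314))
tip [ 0.53652549 -0.24911886  0.284     ] [ 0.52850186 -0.24267221  0.284     ] (array([ 0.53589348, -0.25164113,  0.27914646]), np.float64(0.0036154376621030174))
[(np.float64(421.5), 139), (np.float64(421.5), 142), (np.float64(422.0), 145), (np.float64(422.5), 148), (np.float64(423.0), 151), (np.float64(423.5), 154), (np.float64(424.0), 157), (np.float64(424.5), 160), (np.float64(425.0), 163), (np.float64(425.5), 166), (np.float64(426.0), 169), (np.float64(426.0), 172), (np.float64(426.5), 175), (np.float64(427.0), 178)
[... 1137 characters left out ...]
64(153.0)), (325, np.float64(154.5)), (327, np.float64(155.0)), (329, np.float64(154.5)), (331, np.float64(152.5)), (333, np.float64(151.0))]
black [ 0.43042371 -0.01662624  0.082     ]
red [0.74412493 0.02237028 0.082     ]
green [0.45133102 0.41040078 0.082     ]
lookalike [0.33992192 0.18693545 0.091     ]
lookalike [ 0.39824802 -0.17854467  0.091     ]
lookalike [0.61263316 0.40047719 0.091     ]
foot [ 0.73478333 -0.12286242  0.012     ]
foot [ 0.60121095 -0.26265365  0.012     ]
foot [ 0.58271907 -0.1412462   0.012     ]
cap [ 0.68601478 -0.16640437  0.299     ]
cap [ 0.69425631 -0.21820276  0.299     ]
cap [ 0.65920035 -0.22263258  0.299     ]
cap [ 0.65355448 -0.16800021  0.299     ]
```

Emit:
move_arm:
  rows:
    - [0,0,-3,0,0,-6.7,1]
    - [0,0,-3,0,0,-6.7,1]
    - [0,0,-3,0,0,-6.7,1]
    - [0,0,-3,0,0,-6.7,1]
    - [0,0,-3,0,0,-6.7,0.2]
    - [0,0,0,0,0,-6.7,0.2]
    - [0,0,0,0,0,-6.7,0.2]
    - [0,0,0,0,0,-6.7,0.2]
    - [0,0,0,0,0,-6.7,0.2]
    - [0,0,0,0,0,-6.7,0.2]
    - [0,0,0,0,0,-6.7,0.2]

```text
time: 1.02
tool_pos: [0.1976, -0.5927, 0.3995]
tool_rot: [-0.001, 0.692, 0.722, 0.0]
contact_force: [0.1, -0.2, -0.1]
gripper_width: 0.597
grasp_force: 0.0
```

Emit:
move_arm:
  rows:
    - [2.48,1.61,0,0,0,0,0]
    - [2.48,1.61,0,0,0,0,0]
    - [2.48,1.61,0,0,0,0,0]
    - [2.48,1.61,0,0,0,0,0]
    - [2.48,1.61,0,0,0,0,0]
    - [2.48,1.61,0,0,0,0,0]
    - [2.48,1.61,0,0,0,0,0]
    - [2.48,1.61,0,0,0,0,0]
    - [2.48,1.61,0,0,0,0,0]
    - [2.48,1.61,0,0,0,0,0]
    - [2.48,1.61,0,0,0,0,0]
    - [2.48,1.61,0,0,0,0,0]
    - [2.48,1.61,0,0,0,0,0]
    - [2.48,1.61,0,0,0,0,0]
    - [2.48,1.61,0,0,0,0,0]

```text
time: 2.27
tool_pos: [0.4255, -0.2107, 0.3999]
tool_rot: [-0.0, 0.694, 0.72, -0.0]
contact_force: [-0.3, -0.6, -0.3]
gripper_width: 0.5
grasp_force: 0.0
```

Emit:
move_arm:
  rows:
    - [2.48,1.61,0,0,0,0,0]
    - [2.48,1.61,0,0,0,0,0]
    - [2.48,1.61,0,0,0,0,0]
    - [2.48,1.61,0,0,0,0,0]
    - [2.48,1.61,0,0,0,0,0]
    - [2.48,1.61,0,0,0,0,0]
    - [2.48,1.61,0,0,0,0,0]
    - [2.48,1.61,0,0,0,0,0]
    - [2.48,1.61,0,0,0,0,0]
    - [2.48,1.61,0,0,0,0,0]
    - [2.48,1.61,0,0,0,0,0]
    - [2.48,1.61,0,0,0,0,0]
    - [2.48,1.61,0,0,0,0,0]
    - [2.48,1.61,0,0,0,0,0]
    - [2.48,1.61,0,0,0,0,0]
    - [0,0,0,0,0,0,0]
    - [0,0,0,0,0,0,0]

```text
time: 3.68
tool_pos: [0.6526, 0.1696, 0.3986]
tool_rot: [-0.001, 0.693, 0.721, -0.001]
contact_force: [0.1, -1.2, -0.6]
gripper_width: 0.499
grasp_force: 0.0
```

Emit:
move_arm:
  rows:
    - [0,0.3,3,0,0,0,0]
    - [0,0,3,0,0,0,0]
    - [0,0,3,0,0,0,0]
    - [0,0,3,0,0,0,0]
    - [0,0,3,0,0,0,0]
    - [0,0,3,0,0,0,0]
    - [0,0,3,0,0,0,0]
    - [0,0,3,0,0,0,0]
    - [0,0,2,0,0,0,0]
    - [0,0,0.4,0,0,0,0]
    - [0,0,0,0,0,0,0]
    - [0,0,0,0,0,0,0]

```text
time: 4.68
tool_pos: [0.6561, 0.1681, 0.1379]
tool_rot: [0.001, 0.694, 0.72, 0.001]
contact_force: [-0.1, -0.9, 1.6]
gripper_width: 0.499
grasp_force: 0.0
```

```bash
python3 - <<'E'
from h import *
f=manip.grab_frame("side");t=manip.grab_frame("top");s=manip.state();print(s["tool_pos"])
p=proj(f,s["tool_pos"]);print(p,proj(f,s["tool_pos"]+[0,0,-.019]),proj(t,s["tool_pos"]))
x,y=int(p[0]),int(p[1])
a=cv2.resize(f["img"][y-50:y+50,x-50:x+50],(500,500),interpolation=2)
cv2.imwrite("pics/s1.png",a)
E
```

```text
[0.65704908 0.16857581 0.13932423]
[235.21621245 212.15420535] [235.52576212 216.94328307] [259.72743597 152.1774637 ]
```

View pics/s1.png

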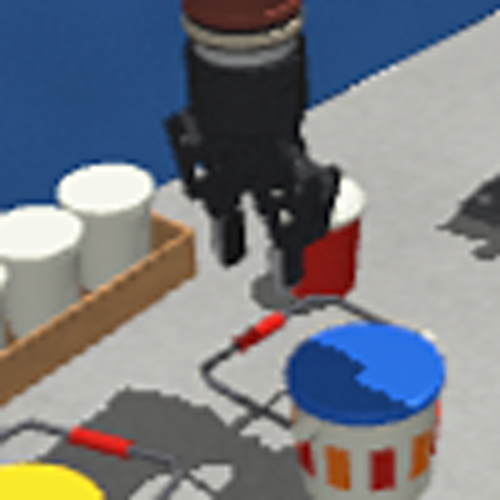

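The crop shows the fingertips at about (230,262) and (290,280), straddling a point right above the red roller (262,332). I'll go straight down and close.

Emit:
move_arm:
  rows:
    - [0,0,1.5,0,0,0,0]
    - [0,0,1.5,0,0,0,0]
    - [0,0,1.5,0,0,0,0]
    - [0,0,1.5,0,0,0,0]
    - [0,0,0.2,0,0,0,0]
    - [0,0,0,0,0,0,0]
    - [0,0,0,0,0,0,0]

```text
time: 5.37
tool_pos: [0.6554, 0.1687, 0.0737]
tool_rot: [-0.0, 0.694, 0.72, -0.0]
contact_force: [-0.2, -0.1, 0.4]
gripper_width: 0.501
grasp_force: 0.0
```

Emit:
move_arm:
  rows:
    - [0,0,0,0,0,0,-0.2]
    - [0,0,0,0,0,0,-0.4]
    - [0,0,0,0,0,0,-0.5]
    - [0,0,0,0,0,0,-0.6]
    - [0,0,0,0,0,0,-0.7]
    - [0,0,0,0,0,0,-0.8]
    - [0,0,0,0,0,0,-0.9]
    - [0,0,0,0,0,0,-1]
    - [0,0,0,0,0,0,-1]
    - [0,0,0,0,0,0,-1]
    - [0,0,0,0,0,0,-1]

```text
time: 6.28
tool_pos: [0.6563, 0.1688, 0.0751]
tool_rot: [0.001, 0.694, 0.72, 0.001]
contact_force: [1.8, -0.0, 4.2]
gripper_width: 0.119
grasp_force: 58.7
```

```bash
python3 - <<'E'
from h import *
f=manip.grab_frame("side");t=manip.grab_frame("top");s=manip.state();print(s["tool_pos"],s["contact_force"],s["gripper_width"],s["grasp_force"])
h=cv2.cvtColor(t["img"],cv2.COLOR_BGR2HSV)[165:215,235:290];m=cv2.inRange(h,(100,120,30),(130,255,255));M=cv2.moments(m,True);print(M["m00"],235+M["m10"]/M["m00"],165+M["m01"]/M["m00"])
cv2.imwrite("pics/s2.png",np.hstack([cv2.resize(f["img"][180:270,200:290],(400,400),interpolation=2),cv2.resize(t["img"][130:220,215:305],(400,400),interpolation=2)]))
E
```

```text
[0.65632854 0.16876869 0.0751076 ] [ 3.56906066 -0.36466751  4.93394535] 0.11594613828901762 58.720452189445496Traceback (most recent call last):
  File "<stdin>", line 3, in <module>
ZeroDivisionError: float division by zero
```

Emit:
move_arm:
  rows:
    - [0,-0.04,-0.83,0,0,0,-1]
    - [0,-0.11,-0.82,0,0,0,-1]
    - [0,-0.18,-0.81,0,0,0,-1]
    - [0,-0.25,-0.79,0,0,0,-1]
    - [0,-0.32,-0.77,0,0,0,-1]
    - [0,-0.38,-0.73,0,0,0,-1]
    - [0,-0.45,-0.7,0,0,0,-1]
    - [0,-0.5,-0.66,0,0,0,-1]
    - [0,-0.56,-0.61,0,0,0,-1]
    - [0,0,0,0,0,0,-1]
    - [0,0,0,0,0,0,-1]

```text
time: 7.3
tool_pos: [0.6279, 0.1677, 0.1425]
tool_rot: [0.001, 0.694, 0.72, 0.001]
contact_force: [3.4, 0.7, 3.0]
gripper_width: 0.119
grasp_force: 59.2
```

```bash
python3 - <<'E'
from h import *
f=manip.grab_frame("side");t=manip.grab_frame("top");s=manip.state();print(s["tool_pos"],s["contact_force"],s["ft_torque"],s["gripper_width"],s["grasp_force"])
cv2.imwrite("pics/s2.png",np.hstack([cv2.resize(f["img"][170:270,200:300],(400,400),interpolation=2),cv2.resize(t["img"][130:220,215:305],(400,400),interpolation=2)]))
E
```

```text
[0.62830822 0.16773934 0.14204872] [ 3.40661164 -0.97433925  3.56572811] [-0.01808127 -0.59238658  0.05070497] 0.11880972058385435 59.288626313209534
```

View pics/s2.png

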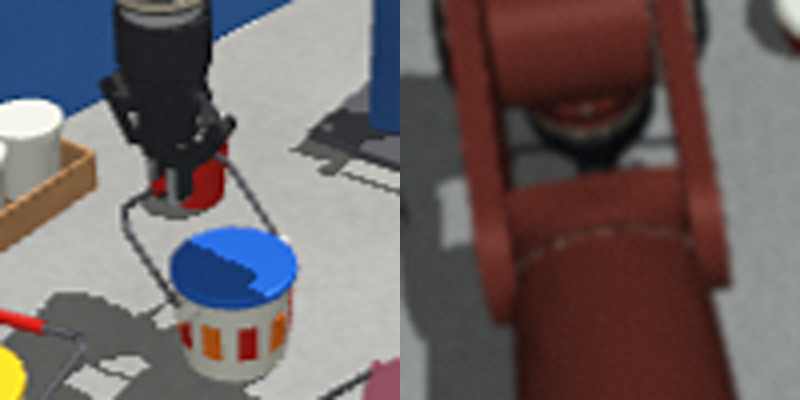

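Crop: the bail is at about 45° in the grip, and the pail is upright with its lid at side pixel (258,237), so it has not moved. I'll finish the arc.

Emit:
move_arm:
  rows:
    - [0,-0.61,-0.56,0,0,0,-1]
    - [0,-0.66,-0.52,0,0,0,-1]
    - [0,-0.7,-0.46,0,0,0,-1]
    - [0,-0.73,-0.4,0,0,0,-1]
    - [0,-0.77,-0.33,0,0,0,-1]
    - [0,-0.79,-0.26,0,0,0,-1]
    - [0,-0.81,-0.19,0,0,0,-1]
    - [0,-0.82,-0.12,0,0,0,-1]
    - [0,-0.83,-0.05,0,0,0,-1]
    - [0,0,0,0,0,0,-1]
    - [0,0,0,0,0,0,-1]
    - [0,0,0,0,0,0,-1]
    - [0,0,0,0,0,0,-1]
    - [0,0,0,0,0,0,-1]

```text
time: 8.57
tool_pos: [0.5604, 0.1651, 0.1702]
tool_rot: [-0.0, 0.694, 0.72, -0.0]
contact_force: [0.0, -1.4, 4.4]
gripper_width: 0.112
grasp_force: 59.3
```

```bash
python3 - <<'E'
from h import *
f=manip.grab_frame("side");s=manip.state();print(s["tool_pos"],s["contact_force"],s["ft_torque"],s["gripper_width"],s["grasp_force"])
b=cv2.inRange(cv2.cvtColor(f["img"],cv2.COLOR_BGR2HSV),(100,120,60),(130,255,255))[220:255,235:285];n,l,st,c=cv2.connectedComponentsWithStats(b);print(st[1:],c[1:]+[235,220])
cv2.imwrite("pics/s3.png",cv2.resize(f["img"][165:275,195:305],(550,550),interpolation=2))
E
```

```text
[0.56048943 0.16512126 0.1701435 ] [ 0.12225981 -1.22590164  3.96480109] [-0.26427068  0.01135393 -0.00404774] 0.11915143899941195 59.331793785095215
[[ 11   7  28  20 486]
 [  8  14   2   8   8]] [[258.83333333 236.57201646]
 [243.125      237.5       ]]
```

View pics/s3.png

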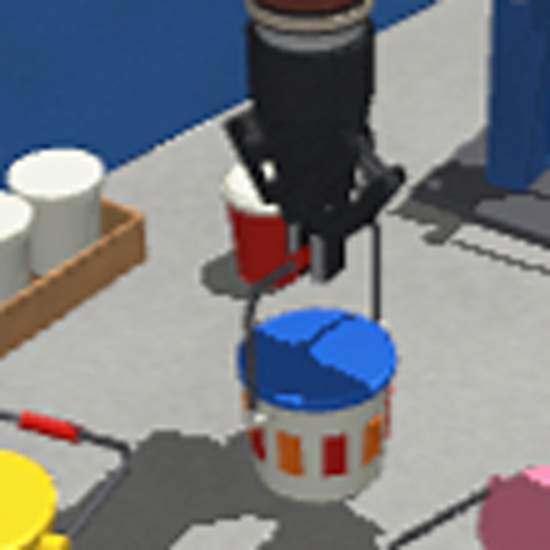

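The bail is upright and the pail stands where it was, with its lid at (259,237) as before. I'll lift gently.

Emit:
move_arm:
  rows:
    - [0,0,-0.1,0,0,0,-1]
    - [0,0,-0.2,0,0,0,-1]
    - [0,0,-0.3,0,0,0,-1]
    - [0,0,-0.5,0,0,0,-1]
    - [0,0,-0.8,0,0,0,-1]
    - [0,0,-1,0,0,0,-1]
    - [0,0,-1.4,0,0,0,-1]
    - [0,0,-1.6,0,0,0,-1]
    - [0,0,-1.6,0,0,0,-1]
    - [0,0,-1.6,0,0,0,-1]
    - [0,0,-1.6,0,0,0,-1]
    - [0,0,-1.4,0,0,0,-1]
    - [0,0,-1,0,0,0,-1]
    - [0,0,-0.6,0,0,0,-1]
    - [0,0,-0.3,0,0,0,-1]
    - [0,0,0,0,0,0,-1]
    - [0,0,0,0,0,0,-1]
    - [0,0,0,0,0,0,-1]
    - [0,0,0,0,0,0,-1]

```text
time: 10.2
tool_pos: [0.5601, 0.1651, 0.3091]
tool_rot: [-0.001, 0.694, 0.72, -0.001]
contact_force: [0.1, 0.4, -5.1]
gripper_width: 0.118
grasp_force: 58.5
```

```bash
python3 - <<'E'
from h import *
for i in range(6):
    manip.grab_frame("top");s=manip.state();print(s["tool_pos"],s["contact_force"],s["ft_torque"])
E
```

```text
[0.56019963 0.165092   0.30926673] [ 0.72084176 -0.09145132 -5.12783288] [ 0.01509622 -0.01523993  0.00337506]
[0.56027155 0.16514132 0.30952908] [ 0.03129606  0.35209248 -4.74157856] [ 0.03415895 -0.00036998 -0.03154846]
[0.56035714 0.16513485 0.30973666] [ 0.51544129  0.01503768 -4.69934379] [ 0.0406344  -0.06527745 -0.03438137]
[0.56041316 0.16513715 0.30994873] [-0.1070402  -0.02035789 -5.03348224] [-0.01501364 -0.01781667 -0.03935595]
[0.56047335 0.16513958 0.31010628] [-0.21589514  0.54922283 -5.09721771] [0.00556541 0.00919777 0.00029286]
[0.56050835 0.16516187 0.31024658] [ 0.86752902 -0.07058387 -3.06621529] [-0.0382173  -0.00766253  0.03091775]
```

Emit:
move_arm:
  rows:
    - [-0.35,-0.19,0,0,0,0,-1]
    - [-0.7,-0.38,0,0,0,0,-1]
    - [-1.05,-0.56,0,0,0,0,-1]
    - [-1.41,-0.75,0,0,0,0,-1]
    - [-1.41,-0.75,0,0,0,0,-1]
    - [-1.41,-0.75,0,0,0,0,-1]
    - [-1.41,-0.75,0,0,0,0,-1]
    - [-1.41,-0.75,0,0,0,0,-1]
    - [-1.41,-0.75,0,0,0,0,-1]
    - [-1.41,-0.75,0,0,0,0,-1]
    - [-1.41,-0.75,0,0,0,0,-1]
    - [-1.41,-0.75,0,0,0,0,-1]
    - [-1.41,-0.75,0,0,0,0,-1]
    - [-1.41,-0.75,0,0,0,0,-1]
    - [-1.41,-0.75,0,0,0,0,-1]
    - [-1.3,-0.56,0,0,0,0,-1]
    - [-1.2,-0.38,0,0,0,0,-1]
    - [-1.1,-0.15,0,0,0,0,-1]

```text
time: 12.0
tool_pos: [0.4555, -0.0667, 0.3106]
tool_rot: [0.0, 0.694, 0.72, -0.0]
contact_force: [-0.9, -0.3, -4.7]
gripper_width: 0.117
grasp_force: 58.5
```

Emit:
move_arm:
  rows:
    - [-1.1,0,0,0,0,0,-1]
    - [-1.1,0.08,0,0,0,0,-1]
    - [-1.1,0.08,0,0,0,0,-1]
    - [-1.1,0.08,0,0,0,0,-1]
    - [-1.1,0.08,0,0,0,0,-1]
    - [-1.1,0.08,0,0,0,0,-1]
    - [-1.1,0.08,0,0,0,0,-1]
    - [-1.1,0.08,0,0,0,0,-1]
    - [-1.1,0.08,0,0,0,0,-1]
    - [-1,0.08,0,0,0,-1,-1]
    - [-0.9,0.08,0,0,0,-1,-1]
    - [-0.8,0,0,0,0,-1,-1]
    - [-0.6,0,0,0,0,-1,-1]
    - [-0.4,0,0,0,0,-1,-1]
    - [-0.2,0,0,0,0,-1,-1]
    - [0,0,0,0,0,0,-1]
    - [0,0,0,0,0,0,-1]

```text
time: 13.42
tool_pos: [0.4712, -0.2025, 0.3103]
tool_rot: [-0.0, 0.655, 0.755, 0.0]
contact_force: [-0.2, 0.1, -5.2]
gripper_width: 0.119
grasp_force: 58.5
```

```bash
python3 - <<'E'
from h import *
for i in range(4):
    f=manip.grab_frame("side");s=manip.state();print(s["tool_pos"],s["contact_force"])
t=manip.grab_frame("top");np.save("s4.npy",f);np.save("t4.npy",t)
q=s["tool_rot"];print(q,"yaw",np.degrees(2*np.arctan2(q[2],q[1]))-90)
p=s["tool_pos"]
for g in(f,t):print(proj(g,p))
a=cv2.resize(f["img"][100:230,270:400],(520,520),interpolation=2);b=cv2.resize(t["img"][110:250,355:425],(260,520),interpolation=2)
cv2.imwrite("pics/s4.png",np.hstack([a,b]))
E
```

```text
[ 0.47121178 -0.20237197  0.3103668 ] [-0.39313062 -0.554477   -6.10847393]
[ 0.47120549 -0.20233333  0.31035818] [ 0.44349877  0.18596106 -5.47811471]
[ 0.47122344 -0.20230223  0.31041059] [-0.15971018  0.06933817 -4.8437771 ]
[ 0.47123489 -0.2022862   0.31045689] [-0.01574565 -0.36456823 -5.29545483]
[4.53898079e-05 6.55013579e-01 7.55617102e-01 6.24255539e-05] yaw 8.15864047021715
[349.52932768 144.78490668]
[415.59196334 208.2927128 ]
```

View pics/s4.png

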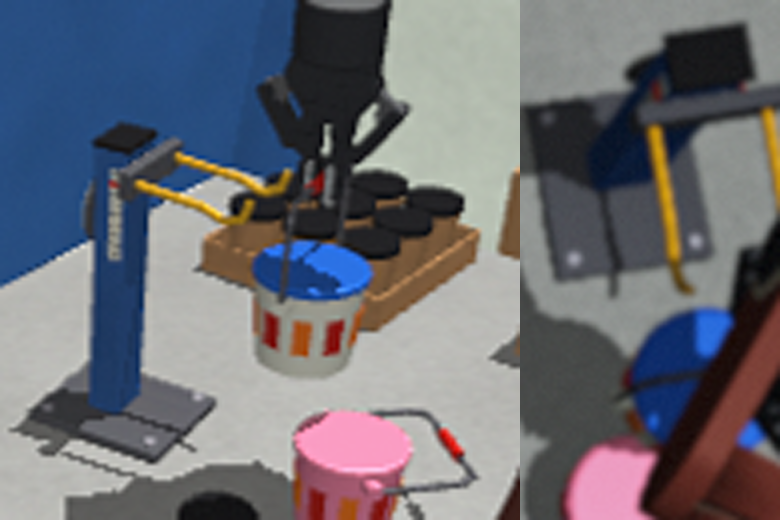

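The pail hangs upright in front of the hook, with the roller at side-crop (316,180) where the TCP projects. I'll check the seat from the trough bottoms in the side view, about (327,155) and (336,147.5).

```bash
python3 - <<'E'
from h import *
f=np.load("s4.npy",allow_pickle=True).item();t=np.load("t4.npy",allow_pickle=True).item()
a=np.radians(8.2);ex=np.array([np.cos(a),np.sin(a)]);ey=np.array([-ex[1],ex[0]])
A=onz(f,327,155,.260);B=onz(f,335.7,147.5,.260);print("side trough",A,B,(A+B)/2,np.linalg.norm(A-B))
# model points projected for candidate seats
for S in((.5515,-.2105),(.548,-.207),(.545,-.204)):
    S=np.array(S);print(S)
    for y in(.038,-.038):
        for x,z in((-.022,.282),(0,.260),(.085,.270)):
            P=np.r_[S+ex*x+ey*y,z];print("  ",y,x,proj(f,P).round(1),proj(t,P).round(1))
print("bail corner",onz(t,380,216.9,.31)," expected",np.array([.4712,-.2023])+ey*.058)
E
```

```text
side trough [ 0.5413699  -0.17664253  0.26      ] [ 0.55442865 -0.25152699  0.26      ] [ 0.54789927 -0.21408476  0.26      ] 0.07601455684869966
[ 0.5515 -0.2105]
   0.038 -0.022 [331.5 150.6] [400.  188.2]
   0.038 0 [325.3 155. ] [396.  181.1]
   0.038 0.085 [304.3 146.9] [390.3 146.8]
   -0.038 -0.022 [340.7 143.3] [431.2 183.2]
   -0.038 0 [334.6 147.6] [426.5 176.2]
   -0.038 0.085 [314.2 140. ] [420.8 142. ]
[ 0.548 -0.207]
   0.038 -0.022 [331.7 151.2] [398.6 189.6]
   0.038 0 [325.5 155.6] [394.7 182.5]
   0.038 0.085 [304.5 147.5] [389.  148.2]
   -0.038 -0.022 [341.  143.9] [429.8 184.7]
   -0.038 0 [334.9 148.2] [425.1 177.6]
   -0.038 0.085 [314.4 140.6] [419.4 143.4]
[ 0.545 -0.204]
   0.038 -0.022 [332.  151.7] [397.4 190.9]
   0.038 0 [325.8 156.1] [393.5 183.7]
   0.038 0.085 [304.7 148. ] [387.8 149.4]
   -0.038 -0.022 [341.2 144.3] [428.6 185.9]
   -0.038 0 [335.1 148.6] [424.  178.9]
   -0.038 0.085 [314.6 141. ] [418.3 144.6]
bail corner [ 0.45247433 -0.11913965  0.31      ]  expected [ 0.46292752 -0.14489298]
```

Emit:
move_arm:
  rows:
    - [-0.2,0,0,0,0,0,-1]
    - [-0.5,0,0,0,0,0,-1]
    - [-0.7,0,0,0,0,0,-1]
    - [-0.5,0,0,0,0,0,-1]
    - [-0.2,0.2,0,0,0,0,-1]
    - [0,0.4,0,0,0,0,-1]
    - [0,0.6,0,0,0,0,-1]
    - [0,0.7,0,0,0,0,-1]
    - [0,0.7,0,0,0,0,-1]
    - [0,0.7,0,0,0,0,-1]
    - [0,0.7,0,0,0,0,-1]
    - [0,0.7,0,0,0,0,-1]
    - [0,0.7,0,0,0,0,-1]
    - [0,0.7,0,0,0,0,-1]
    - [0,0.7,0,0,0,0,-1]
    - [0,0.5,0,0,0,0,-1]
    - [0,0.3,0,0,0,0,-1]
    - [0,0.2,0,0,0,0,-1]
    - [0,0,0,0,0,0,-1]
    - [0,0,0,0,0,0,-1]

```text
time: 15.33
tool_pos: [0.5513, -0.2123, 0.3104]
tool_rot: [-0.0, 0.655, 0.755, -0.0]
contact_force: [-0.4, -0.1, -4.2]
gripper_width: 0.114
grasp_force: 58.5
```

```bash
python3 - <<'E'
from h import *
F=[]
for i in range(20):
    f=manip.grab_frame("side");s=manip.state();F.append(s["contact_force"])
print(s["tool_pos"],np.mean(F,0),np.std(F,0),s["time"])
cv2.imwrite("pics/s5.png",cv2.resize(f["img"][95:225,265:395],(780,600),interpolation=2))
E
```

```text
[ 0.55139221 -0.21231753  0.31039108] [ 0.00988049  0.09133528 -4.97806874] [0.53970918 0.46906691 0.35476008] 16.3333
```

View pics/s5.png

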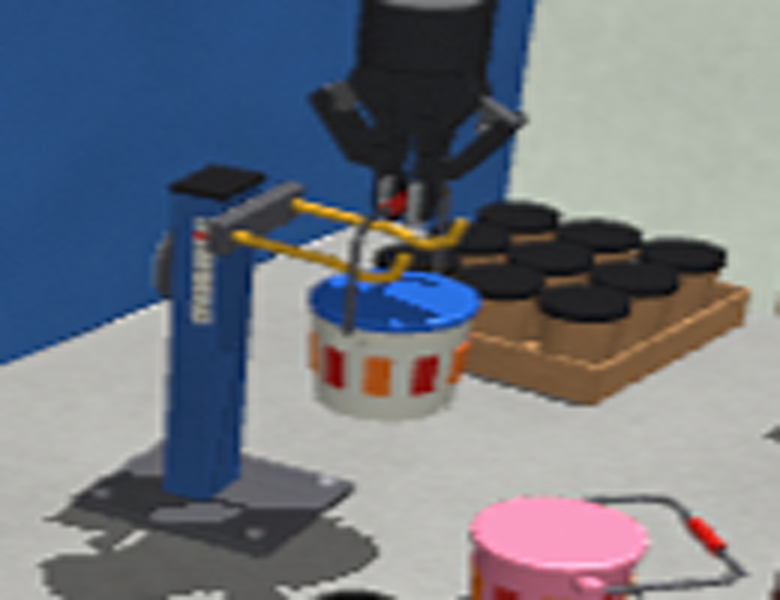

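Crop: the crossbar is above the troughs and the near leg is outside the near prong. The weight reads about 5.0 N, so the hook should sink about 30 mm. I'll lower slowly.

Emit:
move_arm:
  rows:
    - [0,0,0.2,0,0,0,-1]
    - [0,0,0.3,0,0,0,-1]
    - [0,0,0.4,0,0,0,-1]
    - [0,0,0.4,0,0,0,-1]
    - [0,0,0.4,0,0,0,-1]
    - [0,0,0.4,0,0,0,-1]
    - [0,0,0.4,0,0,0,-1]
    - [0,0,0.3,0,0,0,-1]
    - [0,0,0.3,0,0,0,-1]
    - [0,0,0.2,0,0,0,-1]
    - [0,0,0.1,0,0,0,-1]
    - [0,0,0.1,0,0,0,-1]
    - [0,0,0.1,0,0,0,-1]
    - [0,0,0.1,0,0,0,-1]
    - [0,0,0.1,0,0,0,-1]

```text
time: 17.58
tool_pos: [0.5515, -0.2124, 0.2725]
tool_rot: [0.0, 0.655, 0.755, 0.0]
contact_force: [-0.1, -0.9, -4.7]
gripper_width: 0.115
grasp_force: 58.5
```

Emit:
move_arm:
  rows:
    - [0,0,0.1,0,0,0,-1]
    - [0,0,0.1,0,0,0,-1]
    - [0,0,0.1,0,0,0,-1]
    - [0,0,0.1,0,0,0,-1]
    - [0,0,0.1,0,0,0,-1]
    - [0,0,0.1,0,0,0,-1]
    - [0,0,0.1,0,0,0,-1]
    - [0,0,0.1,0,0,0,-1]
    - [0,0,0.1,0,0,0,-1]
    - [0,0,0.1,0,0,0,-1]
    - [0,0,0.1,0,0,0,-1]
    - [0,0,0.1,0,0,0,-1]
    - [0,0,0.1,0,0,0,-1]
    - [0,0,0.1,0,0,0,-1]
    - [0,0,0.1,0,0,0,-1]

```text
time: 18.83
tool_pos: [0.5514, -0.2124, 0.2575]
tool_rot: [0.0, 0.655, 0.755, 0.0]
contact_force: [-0.4, 0.3, -3.0]
gripper_width: 0.115
grasp_force: 58.7
```

```bash
cat > m.py <<'E'
from h import *
import sys
F=[]
for i in range(12):
    f=manip.grab_frame("side");s=manip.state();F.append(s["contact_force"])
print(s["tool_pos"],np.mean(F,0),np.std(F,0),s["time"])
if len(sys.argv)>1: cv2.imwrite(sys.argv[1],cv2.resize(f["img"][95:225,265:395],(780,600),interpolation=2))
E
python3 m.py
```

```text
[ 0.55141986 -0.21231723  0.25742944] [-0.06594574  0.24649452 -3.10136784] [0.41498848 0.33322329 0.53765187] 19.4333
```

Emit:
move_arm:
  rows:
    - [0,0,0.1,0,0,0,-1]
    - [0,0,0.1,0,0,0,-1]
    - [0,0,0.1,0,0,0,-1]
    - [0,0,0.1,0,0,0,-1]
    - [0,0,0.1,0,0,0,-1]
    - [0,0,0.1,0,0,0,-1]
    - [0,0,0.1,0,0,0,-1]
    - [0,0,0.1,0,0,0,-1]
    - [0,0,0.1,0,0,0,-1]
    - [0,0,0.1,0,0,0,-1]
    - [0,0,0.1,0,0,0,-1]
    - [0,0,0.1,0,0,0,-1]
    - [0,0,0.1,0,0,0,-1]
    - [0,0,0.1,0,0,0,-1]
    - [0,0,0.1,0,0,0,-1]
    - [0,0,0.1,0,0,0,-1]
    - [0,0,0.1,0,0,0,-1]
    - [0,0,0.1,0,0,0,-1]
    - [0,0,0.1,0,0,0,-1]
    - [0,0,0,0,0,0,-1]

```text
time: 21.1
tool_pos: [0.5514, -0.2124, 0.2383]
tool_rot: [0.0, 0.655, 0.755, 0.0]
contact_force: [-0.7, 0.2, 0.1]
gripper_width: 0.118
grasp_force: 59.0
```

```bash
python3 m.py pics/s6.png
```

```text
[ 0.5514451  -0.21233414  0.23845151] [-0.35520047  0.09716766 -0.20816259] [0.34207063 0.51369953 0.42316088] 21.7
```

View pics/s6.png

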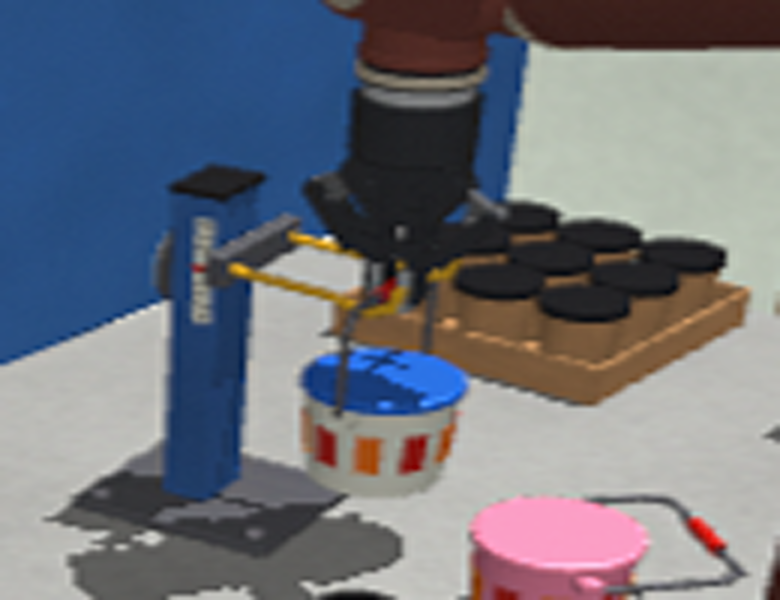

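Crop: the crossbar sits in both troughs, the hook has sunk and the pail is upright. About 0.2 N is left on the gripper, so I'll go down 1 mm more.

Emit:
move_arm:
  rows:
    - [0,0,0.05,0,0,0,-1]
    - [0,0,0.05,0,0,0,-1]
    - [0,0,0,0,0,0,-1]
    - [0,0,0,0,0,0,-1]

```text
time: 22.03
tool_pos: [0.5514, -0.2124, 0.2374]
tool_rot: [0.0, 0.655, 0.755, 0.0]
contact_force: [-1.0, 0.4, 1.3]
gripper_width: 0.118
grasp_force: 59.0
```

```bash
python3 m.py;python3 m.py
```

```text
[ 0.55141241 -0.21234847  0.23743877] [-0.09431579  0.09089483 -0.02284282] [0.4617529  0.43633103 0.27419299] 22.6333
[ 0.5514071  -0.21233752  0.23743278] [-0.26453967  0.15353138  0.02995508] [0.58047147 0.55310797 0.60718395] 23.2333
```

Emit:
move_arm:
  rows:
    - [0,0,0,0,0,0,-0.8]
    - [0,0,0,0,0,0,-0.76]
    - [0,0,0,0,0,0,-0.74]
    - [0,0,0,0,0,0,-0.7]
    - [0,0,0,0,0,0,-0.6]
    - [0,0,0,0,0,0,-0.5]
    - [0,0,0,0,0,0,-0.4]
    - [0,0,0,0,0,0,-0.3]
    - [0,0,0,0,0,0,-0.3]
    - [0,0,0,0,0,0,-0.3]

```text
time: 24.07
tool_pos: [0.5514, -0.2123, 0.2374]
tool_rot: [-0.0, 0.655, 0.756, -0.0]
contact_force: [0.1, 0.8, -0.4]
gripper_width: 0.349
grasp_force: 0.0
```

```bash
python3 m.py pics/s7.png
```

```text
[ 0.55139605 -0.21231867  0.23741501] [-0.20139652 -0.04844246  0.07272067] [0.53151484 0.42683635 0.40541894] 24.6667
```

View pics/s7.png

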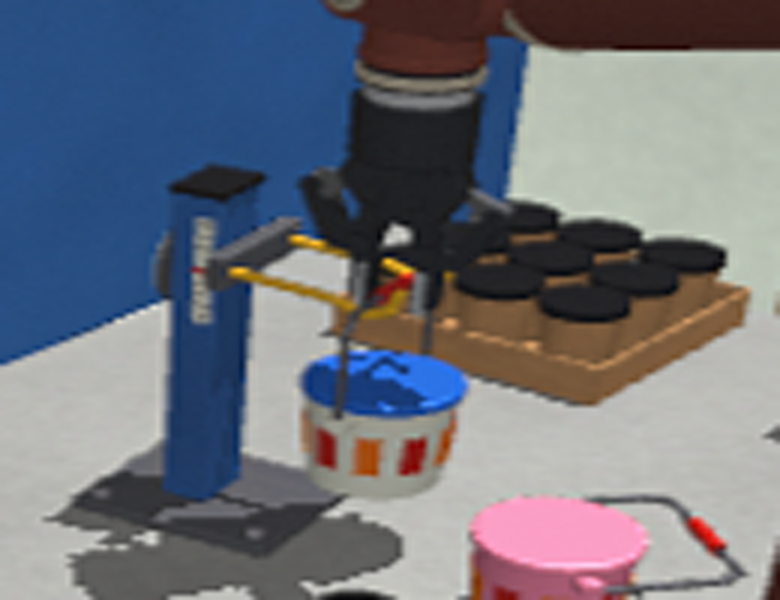

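Crop: the roller is free between the open fingers and the pail hangs upright in both troughs, at the same place as before. I'll withdraw straight up.

Emit:
move_arm:
  rows:
    - [0,0,-0.1,0,0,0,-0.3]
    - [0,0,-0.3,0,0,0,-0.3]
    - [0,0,-0.5,0,0,0,-0.3]
    - [0,0,-0.6,0,0,0,-0.3]
    - [0,0,-0.8,0,0,0,-0.3]
    - [0,0,-1,0,0,0,-0.3]
    - [0,0,-1,0,0,0,-0.3]
    - [0,0,-1,0,0,0,-0.3]
    - [0,0,-1,0,0,0,-0.3]
    - [0,0,-1,0,0,0,-0.3]
    - [0,0,-1,0,0,0,-0.3]
    - [0,0,-1,0,0,0,-0.3]
    - [0,0,-1,0,0,0,-0.3]
    - [0,0,-1,0,0,0,-0.3]
    - [0,0,-0.5,0,0,0,-0.3]
    - [0,0,0,0,0,0,-0.3]
    - [0,0,0,0,0,0,-0.3]
    - [0,0,0,0,0,0,-0.3]

```text
time: 26.17
tool_pos: [0.5512, -0.2122, 0.3546]
tool_rot: [-0.001, 0.655, 0.755, -0.0]
contact_force: [-0.1, 0.4, -0.4]
gripper_width: 0.35
grasp_force: 0.0
```

```bash
python3 - <<'E'
from h import *
I=[]
for i in range(20):
    f=manip.grab_frame("side");h=cv2.cvtColor(f["img"],cv2.COLOR_BGR2HSV)
    m=cv2.inRange(h,(100,120,60),(130,255,255))[150:190,312:348];M=cv2.moments(m,True);r=(cv2.inRange(h,(0,150,80),(6,255,255))|cv2.inRange(h,(172,150,80),(180,255,255)))[148:166,318:345];R=cv2.moments(r,True)
    if i%4==0: print(312+M["m10"]/M["m00"],150+M["m01"]/M["m00"])
print("roller",318+R["m10"]/R["m00"],148+R["m01"]/R["m00"],"expected",proj(f,np.array([.5514,-.2105,.2372])))
cv2.imwrite("pics/s8.png",cv2.resize(f["img"][95:225,265:395],(780,600),interpolation=2))
E
```

```text
328.8907284768212 177.63576158940398
328.8907284768212 177.63576158940398
328.8907284768212 177.63576158940398
328.8907284768212 177.63576158940398
328.8907284768212 177.63576158940398
roller 330.2105263157895 156.57894736842104 expected [329.5545297  157.01598162]
```

View pics/s8.png

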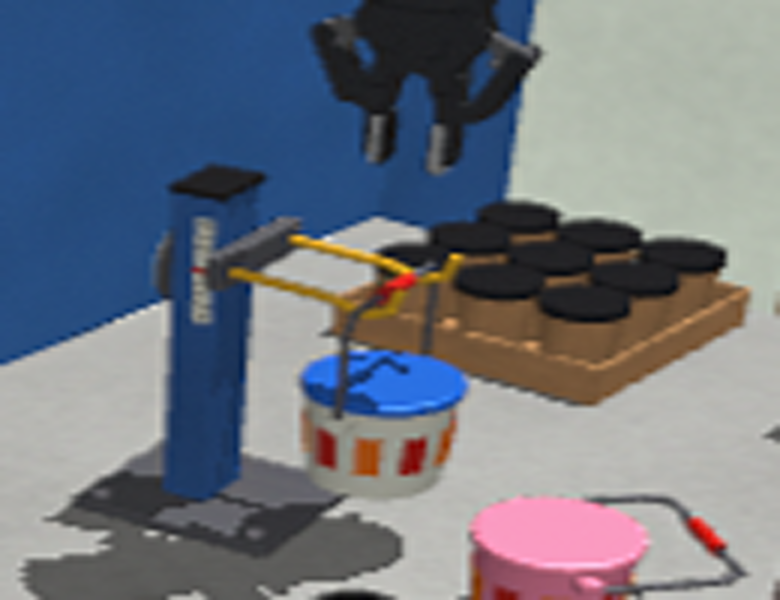

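The pail hangs still and upright with its bail in both troughs, the roller is at the seat and the gripper is clear. I'm handing in.

```bash
python3 -c "
from plant import manip
print(manip.job_done())"
```

```text
the job is handed in; nothing more can be done
None
```

The job is handed in: in the last pictures the pail hangs upright and still with its bail in both hook prongs, the gripper is clear, and the hook took the weight slowly (about 5 N); the judge returned no verdict.

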